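# Clamp the amber reagent bottle gently and keep the trigger squeezed

## Task

The cork of the amber bottle is stuck: find which of the two bar clamps the amber bottle stands in and pump only that clamp's orange trigger (squeeze, let it come back, squeeze again) until the bottle is gripped between pad and fixed jaw and the white band of the gauge stem has gone into the jaw while part of the green band still shows. Never squeeze so hard that the whole stem is pushed in, touch neither the jaws nor the bottles by hand, and leave the other clamp with the white jar and the glassware around as they are. Finish while holding: the program ends with the gripper still keeping that trigger partly or fully squeezed, not let go.

Things in the scene. Friction and masses are not known exactly. Their poses are not given: they have to be found in the camera images.
- left_clamp: the left clamp: a one-hand bar clamp screwed handle-up on a white steel base plate 345 x 90 x 12 mm, fixed to the bench. Origin: on the bench straight under the trigger's pivot; x runs along the bar from the handle to the fixed jaw, z up. The base reaches from x = -85 to +260 mm. The blue housing (x -45 to +45, y +-26) is 92 mm high. The grey fixed jaw's cork face is at x = +227 mm, its top 95 mm high.
- left_handle (a point): the left clamp's fixed grey handle, an upright post 12 mm thick along the clamp's x, 34 mm wide, from the housing up to 165 mm above the bench; this point is its centre at the height of the trigger's crossbar (134 mm above the bench). Axes as the clamp's.
- left_trigger_bar (a point): centre of the orange crossbar on top of the left clamp's trigger: a level bar 16 mm in diameter, 36 mm long across the clamp (along its y), 134 mm above the bench, on a stalk 8 mm thick and 26 mm wide. At rest it is 34 mm in front (+x) of the handle's centre; squeezed fully it comes 18 mm nearer to the handle. Over handle and crossbar: 48 mm at rest, 30 mm squeezed. Free air above and in front of it; the stalk goes down to the pivot 50 mm below.
- left_trigger (a joint): angle of the left clamp's trigger, rad: 0 at rest (crossbar forward), 0.36 squeezed fully to its stop; pivot to crossbar 50 mm. A spring brings it back (4 to 6.5 N at the crossbar). Squeezing works a ratchet that drives the jaw forward; it needs about 15 N at the crossbar, up to 22 N once the pad presses. On the way back a brake holds the jaw (it gives 2 mm at most).
- left_jaw: the left clamp's bar and moving blue jaw (44 mm wide, 16 to 80 mm above the bench). Origin: on the bench under the jaw block's front face; axes as the clamp's. The rubber pad's face is 30 mm ahead of it when free. It moves 34 mm per rad of squeeze once a tooth (5 mm apart) is caught: the first 0 to 0.15 rad are idle; a full squeeze gives 7 to 12 mm, mostly 10. It cannot be backed off.
- left_pad (a joint): how far the left clamp's sprung pad is pushed back into its jaw, m: 0 free, 0.020 at most; 0.5 N per mm. Its stem, 26 mm thick, is the gauge: from the jaw forwards a white band 5 mm long, a green band 9 mm, a red band 6 mm; they sink into the jaw one after another: white just gone at 0.005, green just gone at 0.014 (only red shows: too tight).
- left_seat (a point): the middle of the left clamp's place for a bottle, on top of its base plate (12 mm above the bench), 195 mm in front of the clamp's origin.
- right_clamp: the right clamp: a one-hand bar clamp screwed handle-up on a white steel base plate 345 x 90 x 12 mm, fixed to the bench. Origin: on the bench straight under the trigger's pivot; x runs along the bar from the handle to the fixed jaw, z up. The base reaches from x = -85 to +260 mm. The blue housing (x -45 to +45, y +-26) is 92 mm high. The grey fixed jaw's cork face is at x = +227 mm, its top 95 mm high.
- right_handle (a point): the right clamp's fixed grey handle, an upright post 12 mm thick along the clamp's x, 34 mm wide, from the housing up to 165 mm above the bench; this point is its centre at the height of the trigger's crossbar (134 mm above the bench). Axes as the clamp's.
- right_trigger_bar (a point): centre of the orange crossbar on top of the right clamp's trigger: a level bar 16 mm in diameter, 36 mm long across the clamp (along its y), 134 mm above the bench, on a stalk 8 mm thick and 26 mm wide. At rest it is 34 mm in front (+x) of the handle's centre; squeezed fully it comes 18 mm nearer to the handle. Over handle and crossbar: 48 mm at rest, 30 mm squeezed. Free air above and in front of it; the stalk goes down to the pivot 50 mm below.
- right_trigger (a joint): angle of the right clamp's trigger, rad: 0 at rest (crossbar forward), 0.36 squeezed fully to its stop; pivot to crossbar 50 mm. A spring brings it back (4 to 6.5 N at the crossbar). Squeezing works a ratchet that drives the jaw forward; it needs about 15 N at the crossbar, up to 22 N once the pad presses. On the way back a brake holds the jaw (it gives 2 mm at most).
- right_jaw: the right clamp's bar and moving blue jaw (44 mm wide, 16 to 80 mm above the bench). Origin: on the bench under the jaw block's front face; axes as the clamp's. The rubber pad's face is 30 mm ahead of it when free. It moves 34 mm per rad of squeeze once a tooth (5 mm apart) is caught: the first 0 to 0.15 rad are idle; a full squeeze gives 7 to 12 mm, mostly 10. It cannot be backed off.
- right_pad (a joint): how far the right clamp's sprung pad is pushed back into its jaw, m: 0 free, 0.020 at most; 0.5 N per mm. Its stem, 26 mm thick, is the gauge: from the jaw forwards a white band 5 mm long, a green band 9 mm, a red band 6 mm; they sink into the jaw one after another: white just gone at 0.005, green just gone at 0.014 (only red shows: too tight).
- right_seat (a point): the middle of the right clamp's place for a bottle, on top of its base plate (12 mm above the bench), 195 mm in front of the clamp's origin.
- amber: the round amber glass bottle, 64 mm in diameter, 125 mm high, with a cork and a paper label; it stands on the base plate of one of the clamps, 1 to 6 mm short of the fixed jaw. Origin: centre of its underside.
- white: the round white plastic jar with a blue lid, 64 mm in diameter, 115 mm high, standing in the other clamp. Origin: centre of its underside.
- flask: a clear conical flask, 72 mm wide, 120 mm high, a bystander on the bench. Origin: centre of its underside.
- dish: a flat clear dish with orange contents, 90 mm in diameter, 15 mm high, a bystander on the bench. Origin: centre of its underside.
Things that resemble listed ones, but are neither listed nor needed, are in the scene too. Several things have the shape of the amber; the one meant has the colours described above.

How it is judged:
On the way, in this order (a step that is already met when the one before it is completed fails the run):
1. the trigger of the amber bottle's clamp is squeezed a first time (((horizontal distance between amber and left_seat below 0.05 m and value of joint left_trigger above 0.12 rad) or (horizontal distance between amber and right_seat below 0.05 m and value of joint right_trigger above 0.12 rad))), for 0.05 s.
2. it is let back for another stroke (((horizontal distance between amber and left_seat below 0.05 m and value of joint left_trigger below 0.08 rad) or (horizontal distance between amber and right_seat below 0.05 m and value of joint right_trigger below 0.08 rad))), for 0.05 s.
3. the pad presses on the amber bottle (((horizontal distance between amber and left_seat below 0.05 m and contact force between left_jaw and amber above 0.5 N) or (horizontal distance between amber and right_seat below 0.05 m and contact force between right_jaw and amber above 0.5 N))), for 0.1 s.
At the end, for the whole second after the job is handed in: The amber bottle stands upright (0.1 rad), at rest, against the fixed jaw (within 4 mm), pressed by its pad (pushed in 4.5 to 14.5 mm, over 1.8 N), and the fingers still hold that clamp's trigger (over 1 N), squeezed by more than 0.03 rad (((horizontal distance between amber and left_seat below 0.05 m and value of joint left_pad between 0.0045 and 0.0145 m and contact force between left_jaw and amber above 1.8 N and x of amber in the frame of left_clamp above 0.191 m and value of joint left_trigger above 0.03 rad and contact force between the fingers and left_clamp above 1 N and angle between amber's own z axis and vertical below 0.1 rad and linear speed of amber below 0.02 m/s) or (horizontal distance between amber and right_seat below 0.05 m and value of joint right_pad between 0.0045 and 0.0145 m and contact force between right_jaw and amber above 1.8 N and x of amber in the frame of right_clamp above 0.191 m and value of joint right_trigger above 0.03 rad and contact force between the fingers and right_clamp above 1 N and angle between amber's own z axis and vertical below 0.1 rad and linear speed of amber below 0.02 m/s))); the arm keeps its last pose, push and grip.
It fails at once if the amber bottle is squeezed too hard (pad pushed in more than 19 mm) (value of joint any of left_pad, right_pad above 0.019 m).
It fails at once if the other clamp's trigger is worked ((horizontal distance between white and left_seat below 0.05 m and value of joint left_trigger above 0.12 rad) or (horizontal distance between white and right_seat below 0.05 m and value of joint right_trigger above 0.12 rad)).
It fails at once if the robot touches a moving jaw or a bottle (contact force between any of the fingers, the arm and left_jaw above 1 N or contact force between any of the fingers, the arm and right_jaw above 1 N or contact force between any of the fingers, the arm and amber above 1 N or contact force between any of the fingers, the arm and white above 1 N).
It fails at once if the amber bottle is tipped (angle between amber's own z axis and vertical above 0.2 rad).
It fails at once if the jar, flask or dish is disturbed (distance of any of white, flask, dish from where it was at the start of the episode above 0.02 m).
It also fails if it takes over 64 s, if anything falls off the work surface, if the arm or the gripper's body presses on something with over 40 N, if the wrist force passes 120 N, or if a joint passes its speed limit or range.

## Robot

A 6-joint arm with a two-finger parallel gripper is mounted at the origin on the work surface. World frame = base frame: x ahead of the robot, y to its left, z up, the work surface at z = 0. Lengths are in m, angles in rad, forces in N, time in s.
With the tool pointing down it reaches from about 0.275 to 0.825 m from the base axis. Payload 4.9 kg.
Tool frame: the origin (TCP) lies midway between the tips of the shut fingers; the grasp point (between the pads) lies 19 mm behind it; z points along the fingers, y is the line along which they close (so a half turn about z gives the same grasp; the last joint's range is limited). The gripper opens to 85 mm and grips with 20 to 120 N. Pads are 22 mm wide; open, the fingers measure 114 mm over their backs; the gripper's body (76 mm by 85 mm) begins 54 mm behind the grasp point. The pads swing forward as they close: fully open they stand 13 mm farther back than shut.
Start: joints at [-1.308, 0.326, -0.193, 1.052, 0, 1.437], TCP at [0.213, -0.507, 0.231] pointing down, gripper open.
Joint ranges: [-2.65, 2.65], [-0.97, 1.79], [-1.3, 1.35], [-1.93, 2.1], [-1.47, 1.37], [-3.14, 3.14]. Speed limits (rad/s): [2.57, 2.57, 3.14, 3.14, 3.14, 3.14].

## Interface

Orientations are given as [roll, pitch, yaw] about the fixed x, y, z axes, in that order (R = Rz(yaw) Ry(pitch) Rx(roll)).
In Python, from bench import arm gives the robot as it stands.
- The arm moves only by the tool send_rows, never from a script. Its argument "targets" is a list of rows, each an object with "slide": the shift along the tool's x, y, z in cm, a list of three; "yaw": the turn about the tool's z in rad. In form: [{"slide": [tx, ty, tz], "yaw": yaw}, ...]. A call has exactly 10 rows; each row shifts and turns the commanded pose from where the row before left it, along the tool's axes as they then stand; what a row does not reach is not made up. A row lasts 1/8 s, in which the tool goes at most 62.5 mm and 10.7 degrees, less where a joint would pass 70% of its speed; a pose out of reach is approached as far as the arm can. A call is refused whole if a number of a shift passes 6.25 or a number of a turn 0.188, either way. A call with a gripper value outside its range is refused whole. "hand" is the closure, from 0 (fully open) to 1 (shut), set as the call begins (left out, the last holds). The fingers move at their own pace and stop on an object; the grip force is fixed at half the most. Time passes only in rows, so rows that do not move let the fingers close, or fill a call up. It gives the time, the measured TCP pose, the force, the opening and the grip force at its end, in the units of the state.
- arm.get_obs(): the state, without advancing time (a new reading comes with each control period).
- arm.get_image(name): name is "side" or "top"; returns (picture, depth): 400x640x3 uint8, red, green, blue; 400x640 float32, m along the optical axis (not along the pixel's ray), 0 where there is no reading.
- arm.camera_model(name): a dict with "fovy" (degrees; the focal length in pixels is half the picture's height over the tangent of half this angle, whatever the lens; pixels are square), "cx", "cy" (the principal point, pixels), "eye" and "attitude" of the camera in the world. Camera axes: x right, y up, looking along -z (the intrinsics and any distortion apply to the point x, -y, -z); pixel columns grow to the right and rows downward; lengths in m; the calibration is good to about 2 mm. A picture is of the moment at which its call begins. camera_model takes no time and is no camera call.
- arm.sign_off(): hands the job in; it is judged then, once.
The state is a dict: "time_s": time; "joint_pos": joint angles; "dq": joint speeds; "joint_torque": joint torques, N m; "tcp_pos": TCP position; "ee_rot": TCP orientation; "ft_force": force on the tool from outside, world axes, zero at the start; "moment": the same for the moment, N m; "opening": opening from 0.0 (shut) to 1.0 (fully open); "gripper_force": force on a finger pad.
Only numpy, scipy, OpenCV 4.12 (cv2) and the standard library are available. Lean on these libraries where they do the work, as an engineer would, in place of code of your own. Each camera call takes 0.05 s, during which the arm holds its last target. There are 200 camera calls.

## Working session

There is one attempt and no reset: what is moved stays moved. The work goes in short steps, Python scripts to look and compute and a tool call to move; the robot and the scene stay as the last step left them, time stands still between calls to the robot, and variables do not carry over. Pictures are saved under pics/ and viewed, at most 10 in all, crops included, and the job is handed in when it is done.

Besides the shell and the picture viewer there is one more tool, called after "Request:" by a JSON object that holds its "op" and its "data", one argument or row to a line. send_rows: Moves the arm, as the interface text tells. Its arguments: {"type":"object","properties":{"targets":{"type":"array","items":{"type":"object","properties":{"slide":{"type":"array","items":{"type":"number"}},"yaw":{"type":"number"}}}},"hand":{"type":"number"}},"required":["targets"]}

```bash
mkdir -p pics; cat > h.py <<'E'
import numpy as np, cv2
from bench import arm
def grab(n,f):
    p,d=arm.get_image(n); cv2.imwrite(f'pics/{f}.png',p[:,:,::-1]); np.save(f'pics/{f}.npy',d); return p,d
E
python3 - <<'E'
from h import *
for n in('side','top'):
    print(arm.camera_model(n)); grab(n,n+'0')
print(arm.get_obs())
E
```

```text
{'fovy': 52.12212419633673, 'cx': 323.54165282552464, 'cy': 193.56399952436018, 'eye': array([-0.04355298,  0.78478958,  1.10696931]), 'attitude': array([ 0.78102948, -0.00896518, -2.45985448])}
{'fovy': 53.535973810168656, 'cx': 313.5261433462379, 'cy': 201.25674009469373, 'eye': array([0.4511798 , 0.00840802, 1.43350764]), 'attitude': array([ 0.08580182, -0.00763897, -1.54459472])}
{'time_s': 0.1, 'joint_pos': array([-1.30817394e+00,  3.26912487e-01, -1.93482960e-01,  1.05200046e+00,
       -5.22445191e-06,  1.43660757e+00]), 'dq': array([ 0.00042411, -0.00084269,  0.00208703, -0.00072177,  0.00037076,
        0.00093208]), 'joint_torque': array([ 7.13076824e-04, -4.44239187e+01,  2.63038373e+01,  7.95059139e-03,
       -1.43061652e-04, -3.47720615e-06]), 'tcp_pos': array([ 0.21244115, -0.50674732,  0.23055722]), 'ee_rot': array([-3.14000675e+00, -2.08824805e-04,  3.96810985e-01]), 'ft_force': array([ 0.76219262, -0.34656543, -0.09476261]), 'moment': array([ 0.01163433, -0.00061302, -0.03492655]), 'gripper_force': 0.0, 'opening': 1.0007254120668572}
```

View pics/top0.png

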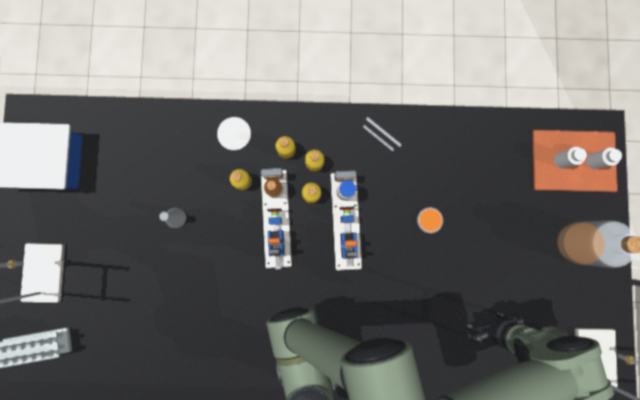

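View pics/side0.png

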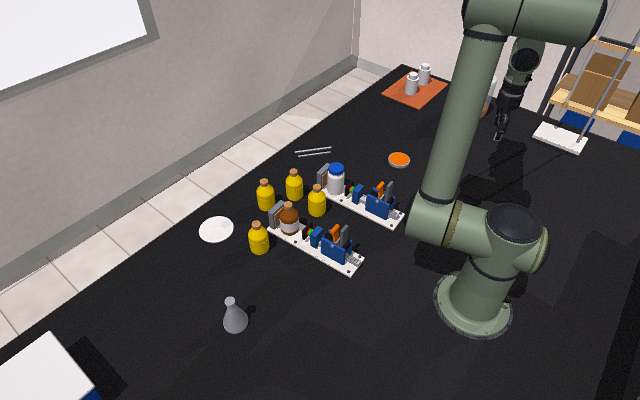

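The amber bottle stands in the left clamp, at top (273,187) and side (289,218). The white jar is in the other one, at top (347,189). The left trigger is at about top (274,240) and side (335,232). Next I'll measure them.

```bash
cat >> h.py <<'E'
from scipy.spatial.transform import Rotation as Ro
CM={n:arm.camera_model(n) for n in('side','top')}
def ray(n,u,v):
    c=CM[n]; f=200/np.tan(np.radians(c['fovy']/2))
    r=np.stack([(np.asarray(u)-c['cx'])/f,-(np.asarray(v)-c['cy'])/f,-np.ones(np.shape(u))],-1)
    return r@Ro.from_euler('xyz',c['attitude']).as_matrix().T, np.asarray(c['eye'])
def pts(n,u,v,d):
    r,e=ray(n,u,v); return e+r*d[...,None]
def cloud(n,f):
    d=np.load(f'pics/{f}.npy'); v,u=np.mgrid[:400,:640]; return pts(n,u,v,d),d>0
def tri(a,b):
    (r,e),(s,g)=ray('top',*a),ray('side',*b)
    k=np.linalg.lstsq(np.stack([r,-s],1),g-e,rcond=None)[0]
    return (e+k[0]*r+g+k[1]*s)/2, np.linalg.norm(e+k[0]*r-g-k[1]*s)
E
python3 - <<'E'
from h import *
for n in('top','side'):
    p=cv2.imread(f'pics/{n}0.png'); P,ok=cloud(n,n+'0')
    hsv=cv2.cvtColor(p,cv2.COLOR_BGR2HSV).astype(int)
    m=(hsv[...,0]>=4)&(hsv[...,0]<=16)&(hsv[...,1]>170)&(hsv[...,2]>120)
    k,l,s,c=cv2.connectedComponentsWithStats(m.astype(np.uint8))
    for i in range(1,k):
        if s[i,4]>8: q=P[(l==i)&ok]; print(n,'orange',s[i],c[i].round(1),q.mean(0).round(3),q[:,2].max().round(3))
    w=(hsv[...,1]<50)&(hsv[...,2]>150)&(P[...,2]>-.0)&(P[...,2]<.025)&ok&(P[...,0]>.3)&(P[...,0]<.75)
    k,l,s,c=cv2.connectedComponentsWithStats(w.astype(np.uint8))
    for i in range(1,k):
        if s[i,4]>100: print(n,'white',s[i],c[i].round(1),P[l==i].mean(0).round(3))
    # handle points: z>.145
    for y0 in(-.03,.13):
        pass
    h=ok&(P[...,2]>.12)&(P[...,2]<.175)&(P[...,0]>.3)&(P[...,0]<.7)&(abs(P[...,1]-.05)<.25)
    k,l,s,c=cv2.connectedComponentsWithStats(h.astype(np.uint8))
    for i in range(1,k):
        if s[i,4]>5: q=P[l==i]; print(n,'high',s[i],q.min(0).round(3),q.max(0).round(3),q.mean(0).round(3))
im=[]
for n,x,y in(('top',235,150),('side',225,190)):
    p=cv2.imread(f'pics/{n}0.png'); im.append(cv2.resize(p[y:y+130,x:x+145],None,fx=2.75,fy=4*.69,interpolation=cv2.INTER_CUBIC))
h=min(i.shape[0] for i in im); cv2.imwrite('pics/crop0.png',np.hstack([i[:h] for i in im]))
E
```

```text
top orange [421 211  20  19 298] [430.1 219.8] [ 0.518 -0.418  0.016] 0.025
top orange [270 239   9   4  32] [274.2 240.4] [0.432 0.125 0.142] 0.148
top orange [346 241  10   5  34] [350.  242.7] [ 0.431 -0.12   0.142] 0.148
top white [ 331  173   30   97 1151] [343.7 226.4] [ 0.487 -0.11   0.013]
top white [ 261  177   30   91 1071] [275.4 224.7] [0.486 0.135 0.012]
top white [ 23 243  39  30 955] [ 42.2 257.5] [0.349 0.95  0.02 ]
top high [232 172   9   9  63] [0.627 0.247 0.121] [0.655 0.275 0.133] [0.64  0.261 0.126]
top high [267 181   9  10  66] [0.598 0.129 0.12 ] [0.626 0.156 0.143] [0.611 0.143 0.137]
top high [339 181  17  17 222] [ 0.581 -0.135  0.122] [ 0.635 -0.081  0.136] [ 0.609 -0.109  0.128]
top high [307 186   9   9  58] [ 0.588 -0.003  0.121] [0.615 0.024 0.131] [0.6   0.01  0.126]
top high [268 238  12   6  56] [0.423 0.11  0.131] [0.44  0.146 0.148] [0.431 0.128 0.141]
top high [345 241  12   5  58] [ 0.423 -0.14   0.132] [ 0.437 -0.104  0.148] [ 0.43  -0.121  0.141]
top high [268 249  12   5  48] [0.392 0.108 0.122] [0.404 0.142 0.171] [0.398 0.124 0.161]
top hi
[... 675 characters left out ...]
.074  0.134] [ 0.61  -0.105  0.128]
side high [376 181   9  11  54] [ 0.425 -0.14   0.121] [ 0.443 -0.101  0.146] [ 0.431 -0.118  0.138]
side high [385 181   8  16  81] [ 0.391 -0.138  0.12 ] [ 0.405 -0.103  0.17 ] [ 0.397 -0.117  0.148]
side high [313 184   8   7  47] [ 0.589 -0.002  0.12 ] [0.617 0.028 0.132] [0.602 0.014 0.126]
side high [284 201   9  11  73] [0.6   0.131 0.121] [0.628 0.161 0.143] [0.612 0.147 0.135]
side high [251 220  10   9  61] [0.628 0.248 0.121] [0.657 0.278 0.13 ] [0.642 0.264 0.125]
side high [330 224  10  11  66] [0.426 0.111 0.122] [0.445 0.149 0.147] [0.432 0.132 0.138]
side high [340 224   8  18 100] [0.392 0.111 0.121] [0.407 0.146 0.169] [0.398 0.131 0.149]
```

View pics/crop0.png

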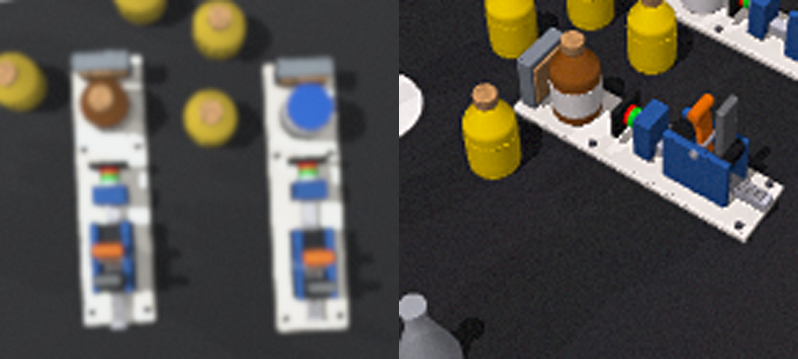

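Blurred but consistent. The crop shows the amber bottle with its label in the left clamp, and the white jar in the right one. The left crossbar is at about (0.431, 0.128) and the handle at (0.398, 0.126). Next I'll get the clamp's yaw from the base plate.

```bash
python3 - <<'E'
from h import *
for n in('top','side'):
    P,ok=cloud(n,n+'0')
    for y0 in(.13,-.115):
        q=P[ok&(abs(P[...,2]-.012)<.005)&(abs(P[...,1]-y0)<.09)&(P[...,0]>.3)&(P[...,0]<.7)]
        p=cv2.imread(f'pics/{n}0.png')[ok&(abs(P[...,2]-.012)<.005)&(abs(P[...,1]-y0)<.09)&(P[...,0]>.3)&(P[...,0]<.7)]
        q=q[p.min(1)>110]
        print(n,y0,cv2.minAreaRect((q[:,:2]*1000).astype(np.float32)))
print(tri((274.2,240.4),(334.4,229)))
E
```

```text
top 0.13 ((507.480712890625, 135.0647430419922), (341.2247009277344, 90.73768615722656), 5.17323637008667)
top -0.115 ((507.1160888671875, -116.87065124511719), (342.764404296875, 94.966064453125), 4.66157341003418)
side 0.13 ((512.0469970703125, 137.71630859375), (343.14874267578125, 92.38835144042969), 5.112003326416016)
side -0.115 ((497.29351806640625, -114.0955810546875), (317.7520446777344, 93.46133422851562), 4.737724304199219)
(array([0.43325515, 0.1272754 , 0.13353632]), np.float64(0.003710663733547682))
```

Request:
{"op": "send_rows", "data": {
  "targets": [
    {"slide": [0, 0, -1], "yaw": -0.18},
    {"slide": [0, 0, -2], "yaw": -0.18},
    {"slide": [0, 0, -2], "yaw": -0.18},
    {"slide": [0, 0, -2], "yaw": -0.18},
    {"slide": [0, 0, -1], "yaw": -0.18},
    {"slide": [0, 0, 0], "yaw": -0.18},
    {"slide": [0, 0, 0], "yaw": -0.17},
    {"slide": [0, 0, 0], "yaw": 0},
    {"slide": [0, 0, 0], "yaw": 0},
    {"slide": [0, 0, 0], "yaw": 0}
  ],
  "hand": 0
}}

```text
time_s: 1.35
tcp_pos: [0.2125, -0.5072, 0.3111]
ee_rot: [-3.141, -0.0, 1.646]
ft_force: [-0.4, -1.2, -0.5]
opening: 1.002
gripper_force: 0.0
```

Request:
{"op": "send_rows", "data": {
  "targets": [
    {"slide": [2.5, 1.0, 0], "yaw": -0.014},
    {"slide": [4.7, 1.9, 0], "yaw": 0},
    {"slide": [5, 2, 0], "yaw": 0},
    {"slide": [5, 2, 0], "yaw": 0},
    {"slide": [5, 2, 0], "yaw": 0},
    {"slide": [5, 2, 0], "yaw": 0},
    {"slide": [5, 2, 0], "yaw": 0},
    {"slide": [5, 2, 0], "yaw": 0},
    {"slide": [5, 2, 0], "yaw": 0},
    {"slide": [4, 2, 0], "yaw": 0}
  ]
}}

```text
time_s: 2.6
tcp_pos: [0.3598, -0.0284, 0.3116]
ee_rot: [3.141, 0.0, 1.661]
ft_force: [0.6, -1.1, -0.1]
opening: 0.998
gripper_force: 0.0
```

Request:
{"op": "send_rows", "data": {
  "targets": [
    {"slide": [4, 1.6, 0], "yaw": 0},
    {"slide": [4, 1.6, 0], "yaw": 0},
    {"slide": [3, 1.4, 0], "yaw": 0},
    {"slide": [2, 1, 0], "yaw": 0},
    {"slide": [1, 0.5, 0], "yaw": 0},
    {"slide": [0, 0, 0], "yaw": 0},
    {"slide": [0, 0, 0], "yaw": 0},
    {"slide": [0, 0, 0], "yaw": 0},
    {"slide": [0, 0, 0], "yaw": 0},
    {"slide": [0, 0, 0], "yaw": 0}
  ]
}}

```text
time_s: 3.85
tcp_pos: [0.4078, 0.1144, 0.3114]
ee_rot: [3.141, -0.0, 1.66]
ft_force: [0.0, 0.9, 1.0]
opening: 0.999
gripper_force: 0.0
```

```bash
python3 - <<'E'
from h import *
o=arm.get_obs(); t=o['tcp_pos']; y=o['ee_rot'][2]; d=np.array([.4075,.1275])-t[:2]
print(t,o['ee_rot'],'dx,dy cm',d@[np.cos(y),np.sin(y)]*100,d@[np.sin(y),-np.cos(y)]*100)
E
```

```text
[0.40780231 0.11438194 0.31135557] [ 3.14147546e+00 -1.03077848e-05  1.66017674e+00] dx,dy cm 1.3092682074297664 0.08698322587186821
```

Request:
{"op": "send_rows", "data": {
  "targets": [
    {"slide": [0.7, 0.1, 0], "yaw": 0},
    {"slide": [0.6, 0, 1], "yaw": 0},
    {"slide": [0, 0, 3], "yaw": 0},
    {"slide": [0, 0, 3], "yaw": 0},
    {"slide": [0, 0, 3], "yaw": 0},
    {"slide": [0, 0, 2], "yaw": 0},
    {"slide": [0, 0, 1.5], "yaw": 0},
    {"slide": [0, 0, 1], "yaw": 0},
    {"slide": [0, 0, 0], "yaw": 0},
    {"slide": [0, 0, 0], "yaw": 0}
  ]
}}

```text
time_s: 5.1
tcp_pos: [0.4079, 0.1278, 0.1667]
ee_rot: [3.141, -0.0, 1.661]
ft_force: [-0.5, -0.0, -0.4]
opening: 0.999
gripper_force: 0.0
```

```bash
python3 - <<'E'
from h import *
p,_=grab('side','side1'); q,_=grab('top','top1')
f=lambda a,x,y:cv2.resize(a[y:y+110,x:x+110,::-1],(400,400),interpolation=cv2.INTER_CUBIC)
cv2.imwrite('pics/crop1.png',np.hstack([f(p,260,160),f(q,220,160)]))
E
```

```text
(no output)
```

View pics/crop1.png

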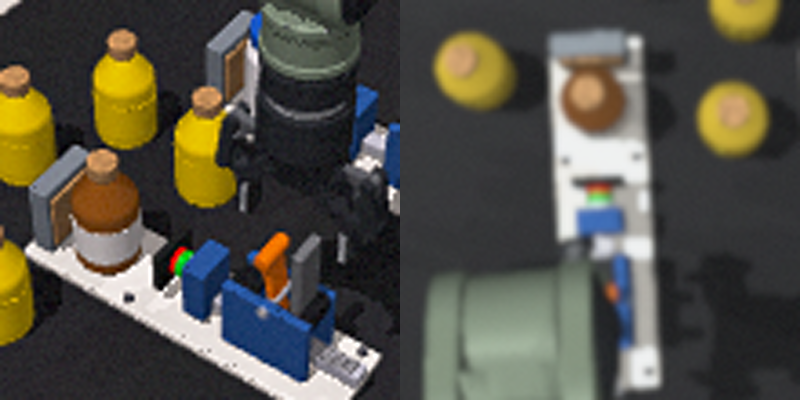

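The fingertips, at crop (245,205) and (343,248), straddle the trigger and handle. The gauge stem stays visible in both views, so I'll descend to grasp height and make the first squeeze. A hand value of 0.62 gives an opening of about 32 mm.

Request:
{"op": "send_rows", "data": {
  "targets": [
    {"slide": [0, 0, 1], "yaw": 0},
    {"slide": [0, 0, 1.5], "yaw": 0},
    {"slide": [0, 0, 1.5], "yaw": 0},
    {"slide": [0, 0, 1], "yaw": 0},
    {"slide": [0, 0, 0.4], "yaw": 0},
    {"slide": [0, 0, 0], "yaw": 0},
    {"slide": [0, 0, 0], "yaw": 0},
    {"slide": [0, 0, 0], "yaw": 0},
    {"slide": [0, 0, 0], "yaw": 0},
    {"slide": [0, 0, 0], "yaw": 0}
  ]
}}

```text
time_s: 6.45
tcp_pos: [0.4077, 0.1277, 0.1124]
ee_rot: [3.141, 0.0, 1.661]
ft_force: [-0.6, -0.9, -0.1]
opening: 1.0
gripper_force: 0.0
```

Request:
{"op": "send_rows", "data": {
  "targets": [
    {"slide": [0, 0, 0], "yaw": 0},
    {"slide": [0, 0, 0], "yaw": 0},
    {"slide": [0, 0, 0], "yaw": 0},
    {"slide": [0, 0, 0], "yaw": 0},
    {"slide": [0, 0, 0], "yaw": 0},
    {"slide": [0, 0, 0], "yaw": 0},
    {"slide": [0, 0, 0], "yaw": 0},
    {"slide": [0, 0, 0], "yaw": 0},
    {"slide": [0, 0, 0], "yaw": 0},
    {"slide": [0, 0, 0], "yaw": 0}
  ],
  "hand": 0.62
}}

```text
time_s: 7.7
tcp_pos: [0.4098, 0.128, 0.1139]
ee_rot: [3.137, -0.0, 1.661]
ft_force: [-0.6, 0.1, 11.9]
opening: 0.379
gripper_force: 8.0
```

```bash
cat >> h.py <<'E'
def gauge(tag):
    "stem bands: clamp-frame x of the blue jaw, white, green, red pixels, and amber, from top & side depth"
    O=np.array([.4219,.1284]); a=.0895; ex=np.array([np.cos(a),np.sin(a)]); ey=np.array([-ex[1],ex[0]])
    for n in('top','side'):
        p,d=grab(n,n+tag); P,ok=cloud(n,n+tag); h=cv2.cvtColor(p,cv2.COLOR_RGB2HSV).astype(int)
        X=(P[...,:2]-O)@ex; Y=(P[...,:2]-O)@ey; Z=P[...,2]
        b=ok&(abs(Y)<.03)&(X>.05)&(X<.18)&(Z>.03)&(Z<.1)
        H,S,V=h[...,0],h[...,1],h[...,2]
        for k,m in dict(blue=(H>100)&(H<125)&(S>130)&(V>60),white=(S<60)&(V>130),green=(H>45)&(H<85)&(S>120)&(V>90),red=((H<8)|(H>172))&(S>150)&(V>90),black=(V<60)).items():
            x=X[b&m]; print(n,k,x.size,np.percentile(x,[2,50,98]).round(4) if x.size else '')
        c=ok&(abs(Y)<.05)&(Z>.121)&(X>.15)&(X<.23); print(n,'cork x,y',X[c].mean().round(4),Y[c].mean().round(4))
    print(arm.get_obs()['time_s'])
E
python3 -c "
from h import *
gauge('2')
p,q=cv2.imread('pics/side2.png'),cv2.imread('pics/top2.png')
f=lambda a,x,y:cv2.resize(a[y:y+80,x:x+80],(400,400),interpolation=cv2.INTER_CUBIC)
cv2.imwrite('pics/crop2.png',np.hstack([f(p,275,190),f(q,235,170)]))"
```

```text
top blue 58 [0.0782 0.0878 0.0954]
top white 103 [0.0519 0.0795 0.1707]
top green 0 
top red 4 [0.1198 0.1202 0.1203]
top black 0 
top cork x,y 0.1904 -0.0027
side blue 182 [0.0774 0.0844 0.1014]
side white 82 [0.0633 0.167  0.1791]
side green 17 [0.1043 0.1136 0.1177]
side red 10 [0.1189 0.1217 0.1237]
side black 89 [0.0793 0.1255 0.1348]
side cork x,y 0.1918 0.0011
7.8
```

View pics/crop2.png

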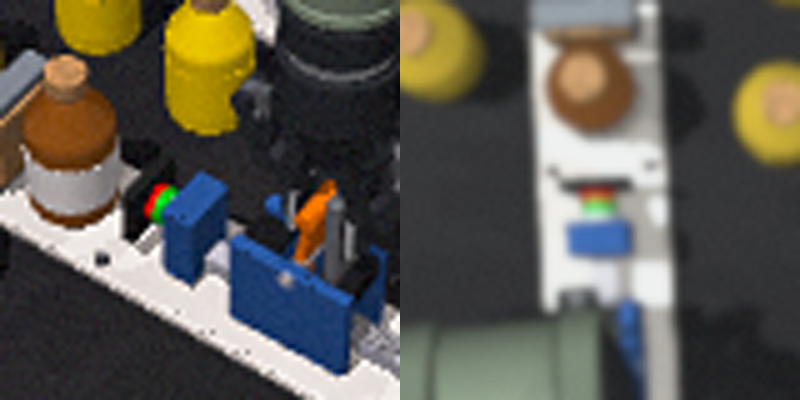

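Both crops show the left trigger squeezed back to the handle, with the crossbar at (318,215) in the left half. The bottle isn't touched yet, and white, green and red stem bands are still showing. I'll release, then compare the jaw with its starting position.

Request:
{"op": "send_rows", "data": {
  "targets": [
    {"slide": [0, 0, 0], "yaw": 0},
    {"slide": [0, 0, 0], "yaw": 0},
    {"slide": [0, 0, 0], "yaw": 0},
    {"slide": [0, 0, 0], "yaw": 0},
    {"slide": [0, 0, 0], "yaw": 0},
    {"slide": [0, 0, 0], "yaw": 0},
    {"slide": [0, 0, 0], "yaw": 0},
    {"slide": [0, 0, 0], "yaw": 0},
    {"slide": [0, 0, 0], "yaw": 0},
    {"slide": [0, 0, 0], "yaw": 0}
  ],
  "hand": 0.1
}}

```text
time_s: 9.05
tcp_pos: [0.4077, 0.1277, 0.1123]
ee_rot: [3.142, -0.0, 1.661]
ft_force: [0.0, -0.7, -0.2]
opening: 0.901
gripper_force: 0.0
```

```bash
cat >> h.py <<'E'
O=np.array([.4219,.1284]); a_=.0895; ex=np.array([np.cos(a_),np.sin(a_)]); ey=np.array([-ex[1],ex[0]])
def prof(tag,new=True):
    "clamp-rectified side & top pictures: side on the plane through the jaw's near (+y) face / stem top, 0.5 mm px; prints blue front edge and pad front"
    out=[]
    for n,z in(('top',.08),('top',.055),('side',.08)):
        p=cv2.cvtColor(arm.get_image(n)[0],cv2.COLOR_RGB2BGR) if new else cv2.imread(f'pics/{n}{tag}.png')
        if new: cv2.imwrite(f'pics/{n}{tag}.png',p)
        xs=np.arange(.05,.24,.0005); ys=np.arange(.04,-.04,-.0005); X,Y=np.meshgrid(xs,ys)
        W=np.concatenate([O+X[...,None]*ex+Y[...,None]*ey,np.full(X.shape+(1,),z)],-1)
        c=CM[n]; f=200/np.tan(np.radians(c['fovy']/2)); L=(W-c['eye'])@Ro.from_euler('xyz',c['attitude']).as_matrix()
        u=(c['cx']+f*L[...,0]/-L[...,2]).astype(np.float32); v=(c['cy']+f*L[...,1]/L[...,2]).astype(np.float32)
        w=cv2.remap(p,u,v,cv2.INTER_CUBIC); out.append(w)
        B=w.astype(int); m=(B[...,0]-B[...,2]>50)&(abs(Y)<.018)
        # blue fraction per column -> edges
        fr=m[abs(ys)<.018].mean(0); k=np.where(fr>.5)[0]; k=k[xs[k]>.058]
        s=[f'{n} z{z}: blue {xs[k.min()]:.4f}..{xs[k.max()]:.4f}' if k.size else n]
        band=B[abs(ys)<.008].mean(0); # mean bgr along x on the stem
        g=band[:,1]-band[:,[0,2]].max(1); r=band[:,2]-band[:,[0,1]].max(1)
        for nm,q in(('green',g),('red',r)):
            i=np.where((q>30)&(xs<.165))[0]; s.append(f'{nm} {xs[i.min()]:.4f}..{xs[i.max()]:.4f}' if i.size else nm+' -')
        dk=B.max(2)[abs(ys)<.018].mean(0); i=np.where((dk<95)&(xs>.09)&(xs<.2))[0]; s.append(f'dark {xs[i.min()]:.4f}..{xs[i.max()]:.4f}' if i.size else '-')
        print(tag,*s)
    cv2.imwrite(f'pics/rect{tag}.png',cv2.resize(np.vstack(out),None,fx=2,fy=1.2))
E
python3 - <<'E'
from h import *
prof('0',0); prof('2',0); prof('3')
E
```

```text
0 top z0.08: blue 0.0665..0.0885 green 0.0945..0.1020 red 0.1050..0.1645 dark 0.1135..0.1150
0 top z0.055: blue 0.0670..0.0900 green 0.0955..0.1035 red 0.1065..0.1160 dark 0.1150..0.1170
0 side z0.08: blue 0.0580..0.0925 green 0.0940..0.1005 red 0.1020..0.1645 dark 0.1075..0.1695
2 top z0.08: blue 0.0765..0.0990 green 0.1050..0.1125 red 0.1155..0.1645 dark 0.1230..0.1260
2 top z0.055: blue 0.0775..0.1005 green 0.1065..0.1140 red 0.1170..0.1260 dark 0.1250..0.1280
2 side z0.08: blue 0.0690..0.1035 green 0.1045..0.1105 red 0.1125..0.1645 dark 0.1170..0.1700
3 top z0.08: blue 0.0765..0.0990 green 0.1050..0.1125 red 0.1155..0.1645 dark 0.1230..0.1260
3 top z0.055: blue 0.0775..0.1005 green 0.1065..0.1140 red 0.1170..0.1260 dark 0.1250..0.1280
3 side z0.08: blue 0.0695..0.1030 green 0.1045..0.1110 red 0.1125..0.1645 dark 0.1170..0.1700
```

The jaw advanced 10.5 mm and held on release. On to strokes 2 and 3.

Request:
{"op": "send_rows", "data": {
  "targets": [
    {"slide": [0, 0, 0], "yaw": 0},
    {"slide": [0, 0, 0], "yaw": 0},
    {"slide": [0, 0, 0], "yaw": 0},
    {"slide": [0, 0, 0], "yaw": 0},
    {"slide": [0, 0, 0], "yaw": 0},
    {"slide": [0, 0, 0], "yaw": 0},
    {"slide": [0, 0, 0], "yaw": 0},
    {"slide": [0, 0, 0], "yaw": 0},
    {"slide": [0, 0, 0], "yaw": 0},
    {"slide": [0, 0, 0], "yaw": 0}
  ],
  "hand": 0.62
}}

```text
time_s: 10.45
tcp_pos: [0.4099, 0.128, 0.1139]
ee_rot: [3.137, -0.0, 1.661]
ft_force: [-0.4, 0.7, 10.5]
opening: 0.383
gripper_force: 7.5
```

Request:
{"op": "send_rows", "data": {
  "targets": [
    {"slide": [0, 0, 0], "yaw": 0},
    {"slide": [0, 0, 0], "yaw": 0},
    {"slide": [0, 0, 0], "yaw": 0},
    {"slide": [0, 0, 0], "yaw": 0},
    {"slide": [0, 0, 0], "yaw": 0},
    {"slide": [0, 0, 0], "yaw": 0},
    {"slide": [0, 0, 0], "yaw": 0},
    {"slide": [0, 0, 0], "yaw": 0},
    {"slide": [0, 0, 0], "yaw": 0},
    {"slide": [0, 0, 0], "yaw": 0}
  ],
  "hand": 0.1
}}

```text
time_s: 11.7
tcp_pos: [0.4076, 0.1277, 0.1123]
ee_rot: [3.142, -0.0, 1.661]
ft_force: [0.2, 0.1, 0.1]
opening: 0.901
gripper_force: 0.0
```

Request:
{"op": "send_rows", "data": {
  "targets": [
    {"slide": [0, 0, 0], "yaw": 0},
    {"slide": [0, 0, 0], "yaw": 0},
    {"slide": [0, 0, 0], "yaw": 0},
    {"slide": [0, 0, 0], "yaw": 0},
    {"slide": [0, 0, 0], "yaw": 0},
    {"slide": [0, 0, 0], "yaw": 0},
    {"slide": [0, 0, 0], "yaw": 0},
    {"slide": [0, 0, 0], "yaw": 0},
    {"slide": [0, 0, 0], "yaw": 0},
    {"slide": [0, 0, 0], "yaw": 0}
  ],
  "hand": 0.62
}}

```text
time_s: 12.95
tcp_pos: [0.4098, 0.128, 0.1139]
ee_rot: [3.137, -0.0, 1.661]
ft_force: [-0.2, 0.3, 11.9]
opening: 0.381
gripper_force: 7.4
```

```bash
python3 -c "
from h import *
prof('4')"
```

```text
4 top z0.08: blue 0.0965..0.1190 green 0.1245..0.1320 red 0.1350..0.1645 dark 0.1430..0.1465
4 top z0.055: blue 0.0975..0.1210 green 0.1265..0.1345 red 0.1370..0.1465 dark 0.1455..0.1490
4 side z0.08: blue 0.0875..0.1235 green 0.1240..0.1305 red 0.1325..0.1645 dark 0.0900..0.1700
```

Request:
{"op": "send_rows", "data": {
  "targets": [
    {"slide": [0, 0, 0], "yaw": 0},
    {"slide": [0, 0, 0], "yaw": 0},
    {"slide": [0, 0, 0], "yaw": 0},
    {"slide": [0, 0, 0], "yaw": 0},
    {"slide": [0, 0, 0], "yaw": 0},
    {"slide": [0, 0, 0], "yaw": 0},
    {"slide": [0, 0, 0], "yaw": 0},
    {"slide": [0, 0, 0], "yaw": 0},
    {"slide": [0, 0, 0], "yaw": 0},
    {"slide": [0, 0, 0], "yaw": 0}
  ],
  "hand": 0.1
}}

```text
time_s: 14.35
tcp_pos: [0.4076, 0.1277, 0.1123]
ee_rot: [3.142, 0.0, 1.661]
ft_force: [-0.1, 0.2, 0.8]
opening: 0.902
gripper_force: 0.0
```

Request:
{"op": "send_rows", "data": {
  "targets": [
    {"slide": [0, 0, 0], "yaw": 0},
    {"slide": [0, 0, 0], "yaw": 0},
    {"slide": [0, 0, 0], "yaw": 0},
    {"slide": [0, 0, 0], "yaw": 0},
    {"slide": [0, 0, 0], "yaw": 0},
    {"slide": [0, 0, 0], "yaw": 0},
    {"slide": [0, 0, 0], "yaw": 0},
    {"slide": [0, 0, 0], "yaw": 0},
    {"slide": [0, 0, 0], "yaw": 0},
    {"slide": [0, 0, 0], "yaw": 0}
  ],
  "hand": 0.62
}}

```text
time_s: 15.6
tcp_pos: [0.4098, 0.128, 0.1139]
ee_rot: [3.137, -0.0, 1.661]
ft_force: [0.4, 0.1, 10.9]
opening: 0.378
gripper_force: 7.8
```

Request:
{"op": "send_rows", "data": {
  "targets": [
    {"slide": [0, 0, 0], "yaw": 0},
    {"slide": [0, 0, 0], "yaw": 0},
    {"slide": [0, 0, 0], "yaw": 0},
    {"slide": [0, 0, 0], "yaw": 0},
    {"slide": [0, 0, 0], "yaw": 0},
    {"slide": [0, 0, 0], "yaw": 0},
    {"slide": [0, 0, 0], "yaw": 0},
    {"slide": [0, 0, 0], "yaw": 0},
    {"slide": [0, 0, 0], "yaw": 0},
    {"slide": [0, 0, 0], "yaw": 0}
  ],
  "hand": 0.1
}}

```text
time_s: 16.85
tcp_pos: [0.4076, 0.1277, 0.1123]
ee_rot: [3.142, -0.0, 1.661]
ft_force: [0.3, 0.1, -0.2]
opening: 0.901
gripper_force: 0.0
```

```bash
python3 -c "
from h import *
prof('5');gauge('5')" | grep -v 'black\|white'
```

```text
5 top z0.08: blue 0.1065..0.1300 green 0.1330..0.1405 red 0.1440..0.1645 dark 0.1510..0.1585
5 top z0.055: blue 0.1080..0.1320 green 0.1350..0.1430 red 0.1460..0.1550 dark 0.1530..0.1620
5 side z0.08: blue 0.0970..0.1335 green 0.1340..0.1395 red 0.1410..0.1645 dark 0.0900..0.1700
top blue 58 [0.1082 0.1165 0.1258]
top green 2 [0.1409 0.1412 0.1415]
top red 6 [0.1483 0.1502 0.1507]
top cork x,y 0.1905 -0.0027
side blue 187 [0.1075 0.1144 0.1313]
side green 13 [0.1326 0.1424 0.1469]
side red 10 [0.1469 0.1501 0.1532]
side cork x,y 0.1915 0.0016
17.1
```

View pics/rect5.png

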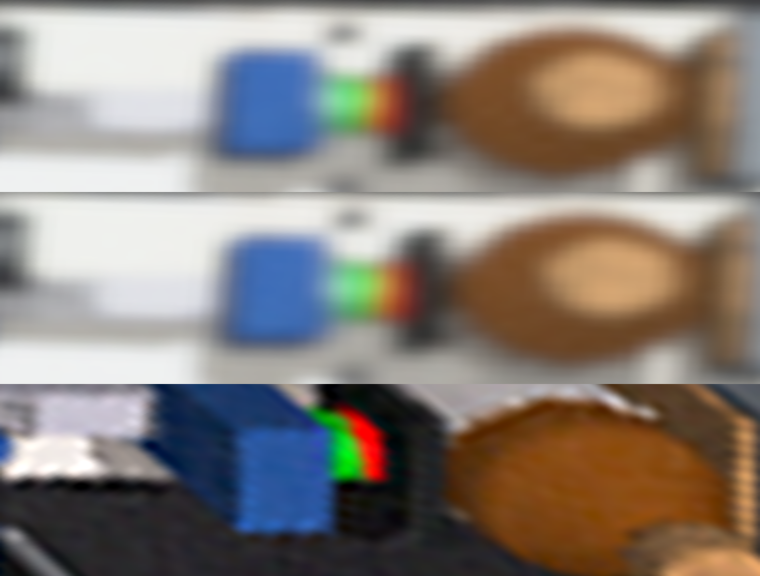

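The pad now touches the bottle: the gap between blue jaw and green band has shrunk by about 2 mm. For the last stroke I'll squeeze partly, to 0.56, and hold it to read the gauge.

Request:
{"op": "send_rows", "data": {
  "targets": [
    {"slide": [0, 0, 0], "yaw": 0},
    {"slide": [0, 0, 0], "yaw": 0},
    {"slide": [0, 0, 0], "yaw": 0},
    {"slide": [0, 0, 0], "yaw": 0},
    {"slide": [0, 0, 0], "yaw": 0},
    {"slide": [0, 0, 0], "yaw": 0},
    {"slide": [0, 0, 0], "yaw": 0},
    {"slide": [0, 0, 0], "yaw": 0},
    {"slide": [0, 0, 0], "yaw": 0},
    {"slide": [0, 0, 0], "yaw": 0}
  ],
  "hand": 0.56
}}

```text
time_s: 18.35
tcp_pos: [0.4115, 0.1281, 0.1138]
ee_rot: [3.134, -0.0, 1.661]
ft_force: [5.3, -0.0, 3.7]
opening: 0.44
gripper_force: 2.7
```

```bash
python3 -c "
from h import *
prof('6');gauge('6')" | grep -v 'black\|white'
```

```text
6 top z0.08: blue 0.1135..0.1390 green 0.1390..0.1445 red 0.1475..0.1580 dark 0.1565..0.1635
6 top z0.055: blue 0.1155..0.1410 green 0.1410..0.1470 red 0.1495..0.1605 dark 0.1590..0.1675
6 side z0.08: blue 0.1045..0.1410 green 0.1415..0.1440 red 0.1455..0.1515 dark 0.0900..0.1740
top blue 65 [0.1153 0.1252 0.1353]
top green 7 [0.1405 0.1416 0.1446]
top red 7 [0.1521 0.1539 0.1549]
top cork x,y 0.1945 -0.0027
side blue 183 [0.1153 0.1226 0.1395]
side green 6 [0.1386 0.1446 0.1499]
side red 11 [0.1514 0.1546 0.1586]
side cork x,y 0.1959 0.0022
18.6
```

View pics/rect6.png

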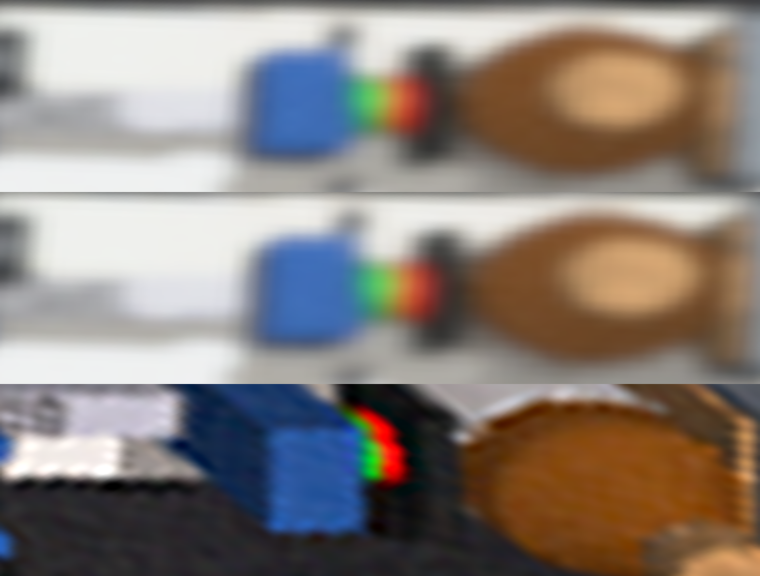

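The bottle slid 4 mm and is now against the fixed jaw (x about 0.195). The pad is in about 5 mm and green is visible, so I'll squeeze a little further to reach mid-range.

Request:
{"op": "send_rows", "data": {
  "targets": [
    {"slide": [0, 0, 0], "yaw": 0},
    {"slide": [0, 0, 0], "yaw": 0},
    {"slide": [0, 0, 0], "yaw": 0},
    {"slide": [0, 0, 0], "yaw": 0},
    {"slide": [0, 0, 0], "yaw": 0},
    {"slide": [0, 0, 0], "yaw": 0},
    {"slide": [0, 0, 0], "yaw": 0},
    {"slide": [0, 0, 0], "yaw": 0},
    {"slide": [0, 0, 0], "yaw": 0},
    {"slide": [0, 0, 0], "yaw": 0}
  ],
  "hand": 0.62
}}

```text
time_s: 19.85
tcp_pos: [0.4099, 0.1279, 0.114]
ee_rot: [3.137, -0.0, 1.661]
ft_force: [1.2, -0.4, 13.2]
opening: 0.384
gripper_force: 11.4
```

```bash
python3 -c "
from h import *
prof('7');gauge('7');print(arm.get_obs())" | grep -v 'black\|white'
```

```text
7 top z0.08: blue 0.1150..0.1400 green 0.1410..0.1435 red 0.1470..0.1580 dark 0.1565..0.1635
7 top z0.055: blue 0.1170..0.1420 green 0.1435..0.1460 red 0.1490..0.1610 dark 0.1590..0.1675
7 side z0.08: blue 0.1055..0.1425 green - red 0.1450..0.1510 dark 0.0910..0.1740
top blue 63 [0.1187 0.127  0.1369]
top green 2 [0.141  0.1413 0.1416]
top red 9 [0.1509 0.1534 0.1545]
top cork x,y 0.1944 -0.0027
side blue 189 [0.1169 0.1235 0.1406]
side green 2 [0.15   0.1505 0.1511]
side red 12 [0.1513 0.1547 0.1585]
side cork x,y 0.1962 0.0021
20.1
{'time_s': 20.1, 'joint_pos': array([ 1.30367152e-01,  2.31750172e-01, -6.64835588e-01,  6.69443302e-01,
       -9.20801396e-05,  1.61138275e+00]), 'dq': array([-4.83842109e-04,  4.76169583e-04, -5.84486268e-05, -9.71391253e-04,
       -3.63744259e-04, -6.65997260e-04]), 'joint_torque': array([ 1.40704522e-01, -2.86578190e+01,  1.70206994e+01, -4.28158266e-03,
        3.01893242e-02, -8.48503620e-02]), 'tcp_pos': array([0.40995112, 0.12795071, 0.11400199]), 'ee_rot': array([ 3.13682558e+00, -1.01429160e-04,  1.66057708e+00]), 'ft_force': array([-0.78100907,  0.49758445, 13.20815508]), 'moment': array([-0.01752063,  0.1265289 , -0.10333362]), 'gripper_force': 11.435344219207764, 'opening': 0.38472828032226153}
```

View pics/rect7.png

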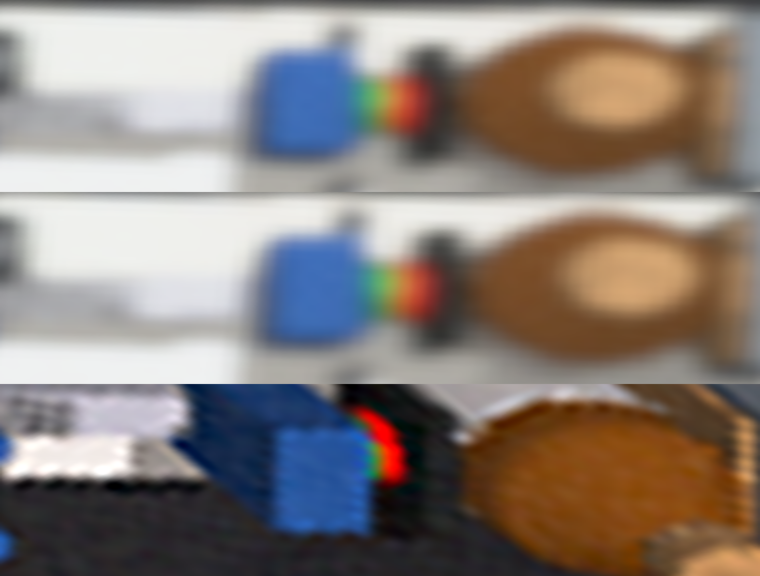

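The gauge is now inside the window: white is gone, a thin green strip shows at (370,105), and the pad is in about 7 mm. The bottle is upright against the fixed jaw and the trigger is held squeezed at about 11 N, so I'm handing in.

```bash
python3 -c "
from bench import arm
print(arm.sign_off())"
```

```text
the job is handed in; nothing more can be done
None
```

I pumped only the left clamp's trigger until the amber bottle was gripped against the fixed jaw (white band gone, some green still showing, pad in about 7 mm by camera), and handed in with the gripper still holding the trigger; sign-off returned no verdict.

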